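# Draw out the telescoping dish brush and hold it in the soup pot

### The arm

A 6-joint arm with a two-finger parallel gripper is mounted at the origin on the work surface. World frame = base frame: x ahead of the robot, y to its left, z up, the work surface at z = 0. Lengths are in m, angles in degrees, forces in N, time in s.
With the tool pointing down it reaches from about 0.4 to 0.825 m from the base axis. Payload 7 kg.
Tool frame: the origin (TCP) lies midway between the tips of the shut fingers; the grasp point (between the pads) lies 19 mm behind it (hold_point_z is the distance from the TCP to the grasp point, in m); z points along the fingers, y is the line along which they close (so a half turn about z gives the same grasp; the last joint's range is limited). The gripper opens to 88 mm and grips with 3 to 60 N. Pads are 19 mm wide; open, the fingers measure 130 mm over their backs; the gripper's body (78 mm by 193 mm) begins 47 mm behind the grasp point.
Start: joints at [-60.671, 20.546, 0.682, 0, -70.136, -16.507], TCP at [0.15, -0.658, 0.187] pointing down, gripper open.
Joint ranges: [-176.03, 176.03], [-82.01, 121.73], [-58.28, 71.71], [-173.87, 95.51], [-174.79, -0.11], [-173.66, 173.66]. Speed limits (degrees/s): [136.94, 136.94, 172.46, 180, 180, 180].

### API

Orientations are given as [roll, pitch, yaw] about the fixed x, y, z axes, in that order (R = Rz(yaw) Ry(pitch) Rx(roll)).
In Python, from plant import get_state, capture, close_job, hold_point_z gives the robot as it stands.
- The arm moves only by the shell command python3 -m inch 'ROWS' [FORCE]. ROWS is text: rows parted by semicolons, each of 5 numbers parted by spaces: the shift along the tool's x, y, z normalised to -1 to 1, where 1 is 0.15 m, then the turn about the tool's z normalised to -1 to 1, where 1 is 360 degrees, then the opening, from 0 (shut) to 1 (fully open). In form: tx ty tz spin grip; .... A call has exactly 8 rows; each row shifts and turns the commanded pose from where the row before left it, along the tool's axes as they then stand; what a row does not reach is not made up. A row lasts 1/8 s, in which the tool goes at most 62.5 mm and 10.7 degrees, less where a joint would pass 70% of its speed; a pose out of reach is approached as far as the arm can. A call with a number of a shift or a turn outside -1 to 1 is refused whole. A call with a gripper value outside its range is refused whole. The fingers move at their own pace and stop on an object; FORCE is the grip in N (left out, the last holds). Time passes only in rows, so rows that do not move let the fingers close, or fill a call up. It gives the time, the measured TCP pose, the force, the opening and the grip force at its end, in the units of the state.
- get_state(): the state, without advancing time (a new reading comes with each control period).
- capture(name): name is "scene" or "top"; returns a dict with "color" (480x640x3 uint8, blue, green, red), "mtx" (3x3 intrinsics, pixels), "R" (3x3) and "t" (3): a world point X has camera coordinates R X + t. Camera axes: x right, y down, z forward; pixel columns grow to the right and rows downward; lengths in m; the calibration is good to about 2 mm. A picture is of the moment at which its call begins. There is no depth.
- close_job(): hands the job in; it is judged then, once.
The state is a dict: "time_s": time; "joints": joint angles; "qd": joint speeds; "joint_torque": joint torques, N m; "tcp_pos": TCP position; "eef_rot": TCP orientation; "contact_force": force on the tool from outside, world axes, zero at the start; "moment": the same for the moment, N m; "gripper_width": finger opening in m; "gripper_force": force on a finger pad.
Only numpy, scipy, OpenCV 4.12 (cv2) and the standard library are available. Lean on these libraries where they do the work, as an engineer would, in place of code of your own. Each camera call takes 0.05 s, during which the arm holds its last target. There are 200 camera calls.

### The job

While the dish brush still stands in its steel stand, squeeze the push button in the side of its handle and pull the handle up, past the click of the first stop, to the second stop where it will go no further. Then slide the brush out through the open front of the stand and finish holding it by the handle, upright and still fully drawn out, with its whole brush head down inside the empty steel pot but not resting or leaning on it. Do not let go at the end, do not shove or tip the pot, and leave the tubs, lids and shaker where they are.

Things in the scene. Friction and masses are not known exactly. Their poses are not given: they have to be found in the camera images.
- brush: Telescoping dish brush, loose, 0.2 kg, upright in the stand. Origin: centre of the bristles' underside, z up the shaft. Round head 44 mm across, 40 mm tall; shaft 14 mm thick up into the handle, a flat-sided grey block 36 mm (x) by 30 mm (y). Pushed in, the handle spans 75 to 165 mm above the origin, a wire loop on top to 172. The handle cannot turn on the shaft: brush yaw is handle yaw.
- grip (a point): Point on the handle's axis at the button's middle, 25 mm below the handle's top; 140 mm above the brush's origin pushed in, 200 mm fully drawn out. Moves with the handle, axes as the brush. The place to grasp, fingers closing along y.
- handle (a joint): How far the handle is drawn up, m: 0 pushed in, locked unless the button is in; click of the first stop at about 0.025 (some 7 N more to pull through); second stop, the end of travel, at 0.060. Slides stiffly (3.5 N), so it stays where left and the head hangs from it without sliding, but pressing the head on something pushes it back in.
- button (a joint): Push button on the handle's +y side, ribbed grey plastic, 24 mm wide, 26 mm tall, 5 mm proud: 0 out, 0.004 m fully in, 2 N at the start to 6 N fully in. Frees the lock from 0.0025 inwards; locks again only when the handle is pushed in. Squeezing the handle across its y sides (30 mm plus 5 mm of button) presses it.
- stand: Fixed steel brush stand. Origin: under the slot where the shaft stands; -x is its open front. Tray 6 mm thick, x -54 to 46 mm, 84 mm wide; back plate at x 40 to 46 mm; fork at 49 to 56 mm height, x -32 to 46 mm, 84 mm wide, with a 20 mm slot open to the front. The head stands under the fork with 3 mm play, so the fork holds it down while the handle is pulled; it leaves only forward, level.
- pot: Empty round steel pot, loose, 0.4 to 0.65 kg, 110 mm across outside and 104 mm inside, rim 95 mm high, two small loop handles on its y sides reaching 89 mm from the axis. Origin: centre of its underside; inner floor 4 mm above it.
- pot_in (a point): Centre of the pot's inner floor.
- tub_a: Bystander: round plastic tub full of stew, 118 mm across, 57 mm tall; origin under its centre. Among those farthest from the robot.
- tub_b: Bystander: like tub_a.
- tub_c: Bystander: like tub_a.
- tub_d: Bystander: like tub_a, at the robot's right.
- shaker: Bystander: glass spice shaker with a steel cap, 46 mm across, 85 mm tall, standing between stand and pot; origin under its centre.
- lids: Bystander: stack of white plastic lids, 120 mm across, 35 mm tall; at the robot's left.
There are look-alikes about, which are no part of the job. Leave any blue or pink look-alike of the brush alone.

How it is judged:
By the outcome, as a careful person would: the job done as asked, in the order asked, and still so for the second after the job is handed in, while the arm keeps its last pose, push and grip.
It also fails if it takes over 48 s, if anything falls off the work surface, if the arm or the gripper's body presses on something with over 40 N, if the wrist force passes 120 N, or if a joint passes its speed limit or range.

## Working session

There is one attempt and no reset: what is moved stays moved. The work goes in short steps, Python scripts to look and compute and a shell command to move; the robot and the scene stay as the last step left them, time stands still between calls to the robot, and variables do not carry over. Pictures are saved under pics/ and viewed, at most 10 in all, crops included, and the job is handed in when it is done.

```bash
mkdir -p pics; ls; python3 - <<'E'
from plant import *
import cv2
for n in("scene","top"):
    c=capture(n); cv2.imwrite(f"pics/{n}0.png",c["color"]); print(n,c["mtx"].tolist(),(-c["R"].T@c["t"]).tolist(),c["R"].round(4).tolist())
print(get_state(),hold_point_z)
E
```

```text
pics
scene [[491.81036376034587, 0.0, 322.38214274435376], [0.0, 491.81036376034587, 235.21685781448016], [0.0, 0.0, 1.0]] [1.1368776648735448, -0.5428740635349081, 1.037189520309448] [[0.7286, 0.6847, -0.0159], [0.5228, -0.5711, -0.6329], [-0.4424, 0.4528, -0.7741]]
top [[583.4411928117795, 0.0, 327.5414524399478], [0.0, 583.4411928117795, 241.9227591051599], [0.0, 0.0, 1.0]] [0.4397526529443897, 0.008446952838355885, 1.5824457530825846] [[0.023, -0.9996, 0.0149], [-0.9902, -0.0248, -0.1377], [0.138, -0.0115, -0.9904]]
{'time_s': 0.1, 'joints': array([-6.06691590e+01,  2.05879523e+01,  6.39050325e-01, -1.76209819e-02,
       -7.01353353e+01, -1.65074618e+01]), 'qd': array([ 0.0228031 ,  0.02694117,  0.13028994,  0.08614017,  0.050774  ,
       -0.04148611]), 'joint_torque': array([-1.32940400e-03, -5.84162557e+01,  2.93755192e+01,  7.01550677e+00,
        1.02334734e-02, -5.53348957e-05]), 'tcp_pos': array([ 0.14967931, -0.6576898 ,  0.18630997]), 'eef_rot': array([ 1.79914528e+02, -8.05447048e-03, -1.67182615e+02]), 'contact_force': array([ 0.07635186, -0.13284216,  0.2164083 ]), 'moment': array([-0.02879106,  0.01132584, -0.03179243]), 'gripper_force': 0.0, 'gripper_width': 0.08748375418939087} 0.0188
```

View pics/scene0.png

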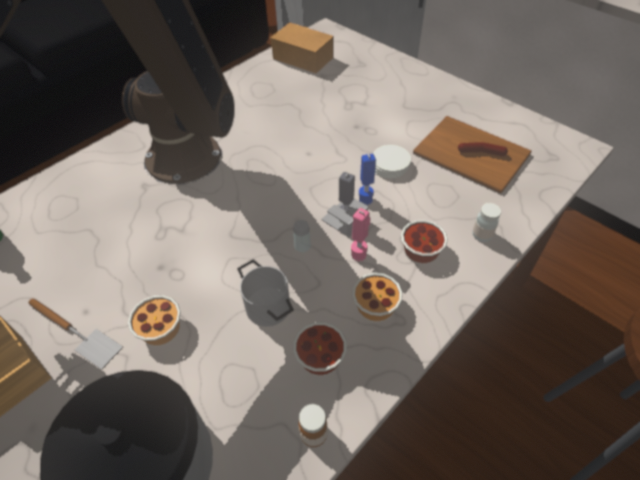

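View pics/top0.png

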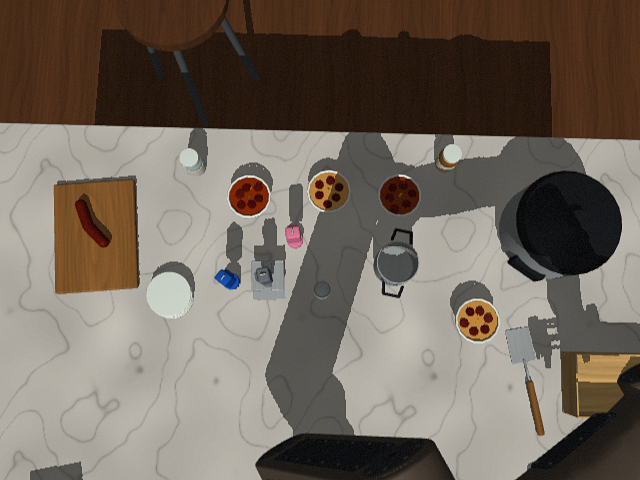

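The grey brush stands in its stand at top (265,276) and scene (346,188). The blue look-alike is at top (227,279), the pink one at (293,236), the pot at (397,262) and the shaker at (322,290). I'll zoom in next.

```bash
python3 - <<'E'
import cv2,numpy as np
a=cv2.imread("pics/top0.png")[215:315,205:345]; b=cv2.imread("pics/scene0.png")[140:260,310:410]
a=cv2.resize(a,None,fx=5.7,fy=5.7,interpolation=2)[:, :]
cv2.imwrite("pics/za.png",a)
cv2.imwrite("pics/zb.png",cv2.resize(b,None,fx=5,fy=5,interpolation=2)); print(a.shape)
E
```

```text
(570, 798, 3)
```

View pics/za.png

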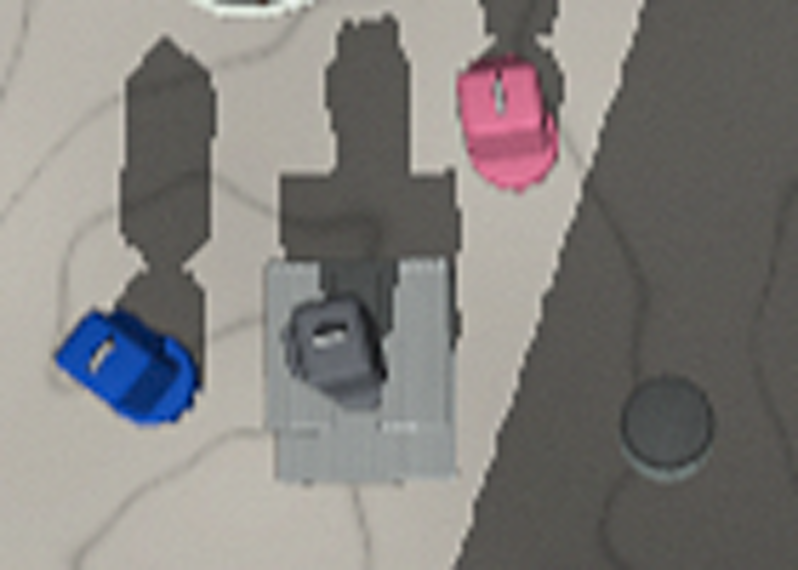

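View pics/zb.png

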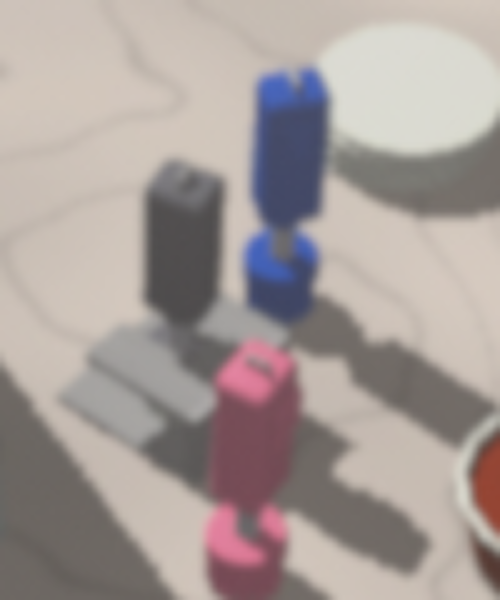

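```bash
cat > h.py <<'E'
import numpy as np,cv2
from plant import *
def cams():
    return {n:capture(n) for n in("scene","top")}
def bp(c,uv,z):
    d=c["R"].T@np.linalg.solve(c["mtx"],[uv[0],uv[1],1.]); o=-c["R"].T@c["t"]
    return o+d*(z-o[2])/d[2]
def pj(c,P):
    q=(c["R"]@np.atleast_2d(P).T+c["t"][:,None]); q=c["mtx"]@q; return (q[:2]/q[2]).T
TA=lambda p:((np.array(p)+.5)/5.7-.5)+[205,215]
SB=lambda p:((np.array(p)+.5)/5-.5)+[310,140]
E
python3 - <<'E'
from h import *
C=cams();t,s=C["top"],C["scene"]
for p,z in [((277,484),.006),((455,478),.006),((267,430),.056),((453,428),.056),((267,262),.056),((450,258),.056)]: print("stand top",bp(t,TA(p),z).round(4))
for p,z in [((58,397),.006),((140,447),.006),((88,355),.056),((195,420),.056)]: print("stand scn",bp(s,SB(p),z).round(4))
for p in [(300,308),(357,296),(372,352),(318,362)]: print("handle top",bp(t,TA(p),.171).round(4))
for p in [(180,160),(223,180),(187,205),(146,187)]: print("handle scn",bp(s,SB(p),.171).round(4))
print("shaker",bp(t,TA((668,423)),.085))
print("tubs",[bp(t,p,.057).round(3)[:2] for p in[(249,196),(329,190),(400,195),(477,321)]], "pink",bp(t,TA((500,95)),.165),"blue",bp(t,TA((103,352)),.165))
a=t["color"][215:310,360:440]; b=s["color"][245:335,225:305]
cv2.imwrite("pics/pot.png",np.hstack([cv2.resize(a,(400,475),interpolation=2),cv2.resize(b,(400,475),interpolation=2)]))
E
```

```text
stand top [0.4983 0.1862 0.006 ]
stand top [0.5031 0.1025 0.006 ]
stand top [0.5209 0.1861 0.056 ]
stand top [0.5239 0.1012 0.056 ]
stand top [0.5981 0.1893 0.056 ]
stand top [0.602  0.1052 0.056 ]
stand scn [0.5052 0.1006 0.006 ]
stand scn [0.5632 0.1045 0.006 ]
stand scn [0.5272 0.1021 0.056 ]
stand scn [0.5999 0.1063 0.056 ]
handle top [0.5669 0.1608 0.171 ]
handle top [0.5726 0.1368 0.171 ]
handle top [0.5489 0.1296 0.171 ]
handle top [0.5441 0.1523 0.171 ]
handle scn [0.5424 0.1559 0.171 ]
handle scn [0.5681 0.1595 0.171 ]
handle scn [0.5665 0.1339 0.171 ]
handle scn [0.5427 0.1297 0.171 ]
shaker [0.52680123 0.00295485 0.085     ]
tubs [array([0.771, 0.203]), array([ 0.793, -0.01 ]), array([ 0.784, -0.2  ]), array([ 0.454, -0.403])] pink [0.66155392 0.07908717 0.165     ] blue [0.54657727 0.24444281 0.165     ]
```

View pics/pot.png

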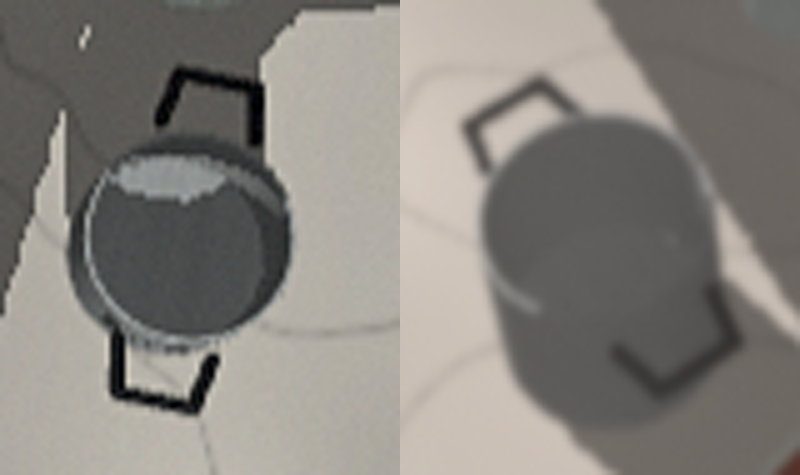

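```bash
cat > fit.py <<'E'
from h import *
from scipy.optimize import minimize
def verts(x,y,yaw,z0=.006,up=0,dx=0,dy=0):
    B=[]
    zb=z0+up
    B.append([(a*.018,b*.015,zb+z) for a in(-1,1) for b in(-1,1) for z in(.075,.165)])
    B.append([(a*.012,b,zb+z) for a in(-1,1) for b in(.015,.020) for z in(.127,.153)])
    c,s=np.cos(yaw),np.sin(yaw)
    return [np.array([(x+c*p-s*q+dx*(r-.17),y+s*p+c*q+dy*(r-.17),r) for p,q,r in b]) for b in B]
def sil(c,V,S=4,roi=None):
    u0,v0,w,h=roi; m=np.zeros((h*S,w*S),np.uint8)
    for b in V:
        q=((pj(c,b)-[u0,v0]+.5)*S).astype(np.int32); cv2.fillConvexPoly(m,cv2.convexHull(q),255)
    return cv2.resize(m,(w,h),interpolation=cv2.INTER_AREA)/255.
E
python3 - <<'E'
from fit import *
C=cams();t,s=C["top"],C["scene"]
R=(325,150,45,80); g=s["color"][150:230,325:370].astype(float)
print(g.mean(2)[18:60:3,8:36:2].astype(int))
Rt=(250,260,30,32); gt=t["color"][260:292,250:280].astype(int)
print(gt.mean(2)[4:30,2:28].astype(int))
E
```

```text
[[197 198 198 198 197 197 198 198 197 197 197 197 197 185]
 [197 197 198 197 195 180 176 186 194 197 197 197 197 180]
 [196 196 197 191 159 128 133 130 132 151 171 190 196 177]
 [190 190 186 149 119 120 113  99 107 115 104 163 195 176]
 [194 195 185 117  85  91  99 107 107  91  92 166 195 183]
 [196 196 185 115  80  80  80  81  82  79  93 176 197 194]
 [196 196 185 114  79  79  79  80  79  77  97 178 196 190]
 [197 197 186 114  79  78  79  79  79  78  98 178 191 153]
 [197 198 186 113  78  78  78  79  78  77 105 181 185 135]
 [198 198 187 114  78  77  78  78  78  77 112 185 188 122]
 [198 199 183 106  78  77  77  78  77  77 115 178 188 125]
 [199 199 194 151 102  78  76  77  78  98 147 160 163 135]
 [190 186 182 167 151 112  86  85 106 146 160 162 162 161]
 [163 160 159 149 130 121 105 101 101 113 134 146 154 164]]
[[148 149 147 148 150 147 147 150 148  75  73  63  77  78  80  75  76  78
   79  64  76  75  67 149 152 149]
 [149 147 148 147 151 148 148 148 149  71  73  60  79  78  81  76  77  78
   80  67  73  68 126 149 152 149]
 [148 147 146 146 150 149 150 152 153 130  69  59  65  
[... 1861 characters left out ...]
88  87  91
   96  95 151 148 149 145 151 150]
 [150 146 148 145 153 149 150 146 149 135 112  97  89  91  96  99 101 104
  109 106 152 148 150 142 150 150]
 [149 148 147 145 151 151 150 145 148 149 142 128 102 107 111 112 114 115
  105  92 149 147 148 144 150 149]
 [147 146 149 143 152 148 148 147 147 147 150 140 135 120 114 112 112 116
  103 116 148 149 147 144 147 151]
 [148 146 149 143 150 149 151 146 147 147 148 138 149 139 138 139 137 137
  135 139 148 147 148 144 150 150]
 [147 145 150 144 151 151 151 147 146 145 147 136 149 152 152 152 151 152
  152 138 148 147 147 145 148 149]
 [149 150 155 146 162 163 163 160 159 156 157 141 149 152 151 152 150 155
  151 124 173 162 171 168 173 180]]
```

```bash
cat > fit1.py <<'E'
from fit import *
C=cams();t,s=C["top"],C["scene"]
R=(325,150,45,48); gs=s["color"][150:198,325:370].astype(float).mean(2); As=np.clip((190-gs)/105,0,1); Ws=np.ones_like(As); Ws[:,36:]=0; 
Ks=cv2.getGaussianKernel(7,1.2)
Rt=(250,260,30,32); gt=t["color"][260:292,250:280].astype(float).mean(2); At=np.clip((147-gt)/45,0,1); Wt=np.ones_like(At); Wt[27:]=0
for r in range(32):
    Wt[r,int(17+max(0,(r-8))*.36)+2 if r<18 else 32:]=0
Wt[:9,9:]=0
def cost(p):
    a=np.array(p)*[.001,.001,np.pi/180,.001,.001,.01,.01][:len(p)]
    # p: x,y,yaw, common image shift per cam absorbs calib
    V=verts(*a[:3])
    ms=cv2.GaussianBlur(sil(s,V,8,R),(0,0),1.0); mt=sil(t,V,8,Rt)
    return (Ws*(ms-As)**2).sum(), (Wt*(mt-At)**2).sum()
for lab,f in (("both",lambda p:sum(cost(p))),("scene",lambda p:cost(p)[0]),("top",lambda p:cost(p)[1])):
    best=None
    for yaw in(-10,0,10,20,30,100):
        r=minimize(f,[556,145,yaw],method="Nelder-Mead",options=dict(initial_simplex=[[556,145,yaw],[559,145,yaw],[556,148,yaw],[556,145,yaw+8]]))
        print(lab,yaw,r.x.round(1),round(r.fun,1),np.round(cost(r.x),1))
        if best is None or r.fun<best.fun: best=r
    if lab=="both": P=best.x
def ov(c,V,u,v,w,h,S):
    im=cv2.resize(c["color"][v:v+h,u:u+w],None,fx=S,fy=S,interpolation=2)
    for b in V:
        q=((pj(c,b)-[u,v]+.5)*S).astype(int)
        for i in range(8):
            for j in range(i):
                if bin(i^j).count("1")==1: cv2.line(im,tuple(map(int,q[i])),tuple(map(int,q[j])),(0,255,255),1)
    return im
V=verts(P[0]/1e3,P[1]/1e3,np.radians(P[2]))
cv2.imwrite("pics/ov.png",np.hstack([ov(t,V,245,255,40,50,10),ov(s,V,325,155,40,50,10)]))
E
python3 fit1.py
```

```text
both -10 [552.6 147.7 -30.3] 86.6 [45.7 40.8]
both 0 [553.9 146.7  33.5] 75.1 [33.6 41.5]
both 10 [554.3 146.9  31.3] 74.9 [33.5 41.4]
both 20 [554.2 146.8  31.3] 74.6 [33.2 41.4]
both 30 [554.3 146.6  30.5] 74.9 [33.  41.9]
both 100 [554.7 146.9 115.5] 96.5 [36.6 59.9]
scene -10 [560.7 137.4 -36.4] 22.5 [ 22.5 125.2]
scene 0 [560.6 139.4  33. ] 17.7 [ 17.7 109.4]
scene 10 [560.5 139.2  34.4] 17.7 [ 17.7 109.9]
scene 20 [560.6 139.1  32.4] 17.6 [ 17.6 111.9]
scene 30 [560.6 139.   33.3] 17.6 [ 17.6 111.6]
scene 100 [561.6 138.5 116.9] 18.8 [ 18.8 124.5]
top -10 [552.5 146.5  -8.4] 34.2 [59.  34.2]
top 0 [ 5.516e+02  1.466e+02 -5.000e-01] 34.3 [66.5 34.3]
top 10 [553.3 147.2  11. ] 35.4 [56.1 35.4]
top 20 [553.2 147.5  15.5] 36.0 [52.4 36. ]
top 30 [552.  146.8  -2.8] 33.6 [66.  33.6]
top 100 [552.2 148.   79.9] 35.9 [64.4 35.9]
```

View pics/ov.png

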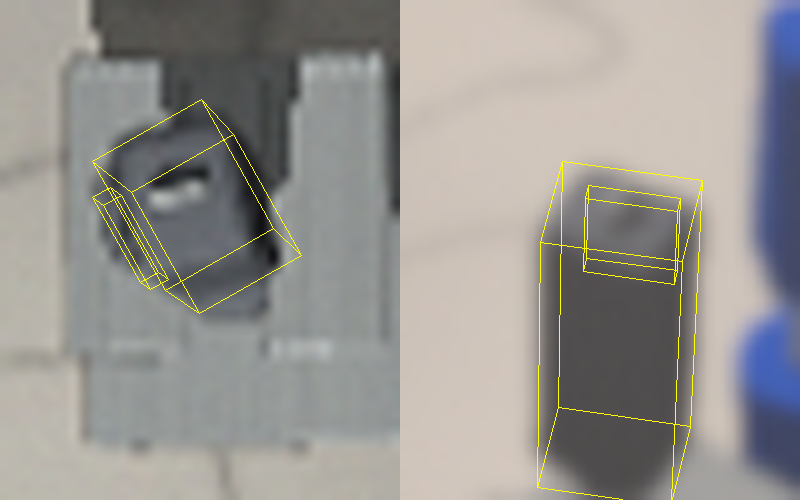

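The wireframe's 30° yaw is off. The visible edges of the handle's top face and the button (at the left, on the +y side) give about 14°, with the centre near (0.555, 0.146). That is already within 2° of the present tool yaw. Next I check the pot and start moving: up first, then across.

```bash
python3 - <<'E'
from h import *
C=cams()
print(bp(C["top"],(397.4,262),.095),bp(C["scene"],(264.4,286),.095))
E
python3 -m inch '0 0 -.3 0 .7;0 0 -.3 0 .7;0 0 -.15 0 .7;-.19 .23 0 0 .7;-.19 .23 0 0 .7;-.19 .23 0 0 .7;-.19 .23 0 0 .7;-.19 .23 0 0 .7' 20
python3 -m inch '-.19 .23 0 0 .7;-.19 .23 0 0 .7;-.19 .23 0 0 .7;-.19 .23 0 0 .7;-.19 .23 0 0 .7;-.19 .23 0 0 .7;-.19 .23 0 0 .7;-.19 .23 0 0 .7'
```

```text
[ 0.59950884 -0.18935429  0.095     ] [ 0.60333141 -0.1906217   0.095     ]
time_s: 1.5
tcp_pos: [0.2509, -0.457, 0.2999]
eef_rot: [-180.0, 0.0, -167.2]
contact_force: [1.5, 0.1, -0.3]
gripper_width: 0.0615
gripper_force: 0.0
time_s: 2.5
tcp_pos: [0.4119, -0.1372, 0.3001]
eef_rot: [-180.0, 0.1, -167.2]
contact_force: [0.5, -1.0, -0.2]
gripper_width: 0.0616
gripper_force: 0.0
```

```bash

python3 -m inch '-.192 .232 0 0 .7;-.192 .232 0 0 .7;-.192 .232 0 0 .7;-.192 .232 0 0 .7;-.192 .232 0 0 .7;-.192 .232 0 0 .7;-.192 .232 0 0.006 .7;0 0 0 0 .7'
python3 - <<'E'
from h import *
from fit import verts
C=cams();print(get_state()["joints"].round(1))
a=C["scene"]["color"][120:240,300:420]; print([pj(C[n],[.555,.1455,.3]).round(1) for n in C])
cv2.imwrite("pics/g.png",np.hstack([cv2.resize(a,(400,400),interpolation=2),cv2.resize(C["top"]["color"][210:310,210:310],(400,400),interpolation=2)]))
E
```

```text
time_s: 3.5
tcp_pos: [0.5547, 0.146, 0.2984]
eef_rot: [-180.0, -0.1, -169.2]
contact_force: [0.1, -0.2, -0.9]
gripper_width: 0.0613
gripper_force: 0.0
[  34.1    7.9   -1.8    0.   -80.4 -113.4]
[array([[347.9, 135.6]]), array([[257.9, 268.7]])]
```

View pics/g.png

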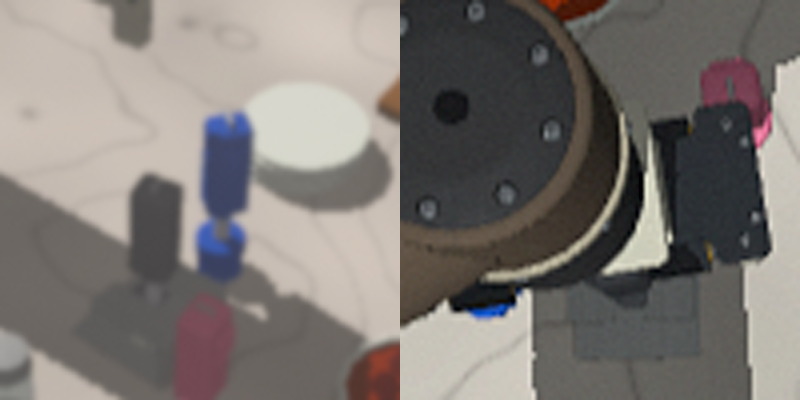

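The scene half shows the brush at (155,225) clear of the fingers. In the top half the wrist covers the stand and the finger plane misses blue and pink. A positive spin lowers the yaw, so I correct it by -0.012 and descend.

```bash

python3 -m inch '0 0 .2 -.012 .7;0 0 .25 0 .7;0 0 .25 0 .7;0 0 .2 0 .7;0 0 .15 0 .7;0 0 .09 0 .7;0 0 0 0 .7;0 0 0 0 .7' 40
python3 -m inch '0 0 0 0 .3;0 0 0 0 .2;0 0 0 0 .1;0 0 0 0 .1;0 0 0 0 .1;0 0 0 0 .1;0 0 0 0 .1;0 0 0 0 .1' 40
```

```text
time_s: 4.6
tcp_pos: [0.5547, 0.1437, 0.1298]
eef_rot: [180.0, 0.1, -165.0]
contact_force: [0.8, -0.4, -0.1]
gripper_width: 0.0612
gripper_force: 0.0
time_s: 5.6
tcp_pos: [0.5541, 0.1437, 0.1288]
eef_rot: [180.0, 0.0, -165.0]
contact_force: [-0.3, 0.3, 2.1]
gripper_width: 0.0289
gripper_force: 40.0
```

```bash

python3 -m inch '0 0 -.04 0 .1;0 0 -.04 0 .1;0 0 -.04 0 .1;0 0 -.04 0 .1;0 0 -.04 0 .1;0 0 -.04 0 .1;0 0 -.04 0 .1;0 0 0 0 .1' 40
python3 -m inch '0 0 -.025 0 .1;0 0 -.025 0 .1;0 0 -.02 0 .1;0 0 -.015 0 .1;0 0 -.01 0 .1;0 0 -.01 0 .1;0 0 0 0 .1;0 0 0 0 .1' 40
```

```text
time_s: 6.6
tcp_pos: [0.5545, 0.1438, 0.1719]
eef_rot: [180.0, 0.1, -165.0]
contact_force: [-0.7, 0.3, 0.3]
gripper_width: 0.0091
gripper_force: 0.0
time_s: 7.6
tcp_pos: [0.554, 0.1436, 0.1863]
eef_rot: [-180.0, -0.0, -165.0]
contact_force: [-0.2, -0.5, -0.6]
gripper_width: 0.0088
gripper_force: 0.0
```

The fingers slipped off. I'll look before re-gripping.

```bash
python3 - <<'E'
from h import *
C=cams()
a=C["scene"]["color"][120:220,300:400]
cv2.imwrite("pics/g2.png",np.hstack([cv2.resize(a,(400,400),interpolation=2),cv2.resize(C["top"]["color"][220:310,215:305],(400,400),interpolation=2)]))
E
```

```text
(no output)
```

View pics/g2.png

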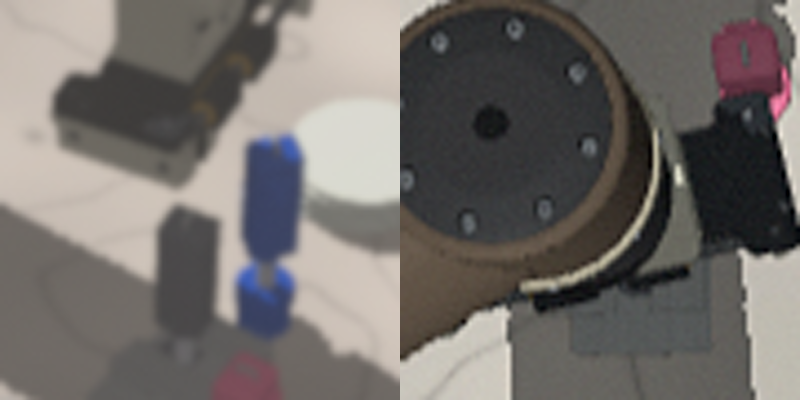

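```bash
python3 - <<'E'
from h import *
C=cams();s=C["scene"];print(get_state())
f=lambda p:(pj(s,p)[0]-[300,120])*4
for n,p in dict(tcp=(.554,.1436,.1863),body=(.554,.1436,.252),handletop=(.555,.1455,.171),hand_bot=(.555,.1455,.081)).items(): print(n,f(p))
for sg in(-1,1):
  for r in (.0965,): print("body ends",f(np.array([.554,.1436,.252])+sg*r*np.array([-.26,.966,0])),f(np.array([.554,.1436,.252])+sg*.039*np.array([.966,.26,0])))
E
```

```text
{'time_s': 7.8, 'joints': array([ 3.41170964e+01,  1.09652482e+01, -1.26374501e+01, -1.92311323e-03,
       -6.64006309e+01, -1.09135237e+02]), 'qd': array([ 0.0565819 ,  0.0631881 , -0.0348726 ,  0.04005902, -0.00412307,
        0.07334371]), 'joint_torque': array([-4.37985545e-04, -4.41539061e+01,  2.84746367e+01,  6.75136730e+00,
       -8.76628258e-02, -4.38702941e-07]), 'tcp_pos': array([0.55398942, 0.14366323, 0.18634771]), 'eef_rot': array([ 1.79999426e+02, -3.72302932e-03, -1.65018911e+02]), 'contact_force': array([ 0.22348557, -0.09759276, -0.01039131]), 'moment': array([0.08710851, 0.01210923, 0.04631138]), 'gripper_force': 0.0, 'gripper_width': 0.008551225880179397}
tcp [183.81699887 207.17409301]
body [186.14872084 126.68475564]
handletop [186.49065747 224.15715869]
hand_bot [183.4781967  322.33052722]
body ends [110.96476505 227.03543285] [128.24238601 107.06270711]
body ends [254.81443061  35.03421126] [245.25597595 146.7137461 ]
```

```bash
python3 - <<'E'
from h import *
c=capture("scene"); g=c["color"].astype(int).mean(2)[118:200:2,308:392]
R=" .:-=+*#%@"[::-1]
for i,r in enumerate(g): print(118+2*i,"".join(R[min(9,int(v/22))] for v in r))
E
```

```text
118 ....................-=++++++++++++++++++++++++++++++++*###**+++***+++=-...          
120 ....................:=+++++++++++++++++++++++++++++++*##**++++****+++=:..           
122 ....................:=+++++++++++++++++++++++++++++++***=---+**++==+=-:..           
124 ....................:=++++++++++++++++++++++++++++++***+---=*+=::::::...            
126 ....................:=+++++++++++++++++++***++++++**##******+=:.........            
128 ....................:=+++++++++++++++++++++++++++**#########*=:.........            
130 ....................-=+++++++++++++++++++++++++**###########*=:..........           
132 ...................-=+++++++++++++++++++++++++**###########*+-:............         
134 .................:-+++++++++++++++++++++++++**##******####*+-:...............       
136 ................:=**##*****++++++++++++++++**####******##*=-:..................     
138 ........:-===--==*##########*****++++++++**#########****+-:.........................
140 ......:-+*###**###################*******##########**+==-:..........................
142 .....:=**###################
[... 1848 characters left out ...]
++++++++==--:..........:=*************+-:.....:-++***+=--:...................
186 +++++++++++++++++++==--:......-+*************+-......:-==++++=::................. ..
188 ++++++++++++++++++++++===-::..-+*************+-....:-====++++===-:................ .
190 ++++++++++++++++++++++++++=====+*************+-...:-=+===+++++++=-:................ 
192 +++++++++++++++++++++++++++++++**************+-...-=*+++++++****+=:.............. . 
194 +++++++++++++++++++++++++++++++**************+-...-+******++****+-:...............  
196 +++++++++++++++++++++++++++++++**************=:...:=************=:................. 
198 +++++++++++++++++++++++++++++++**************+-:..:=************=-::................
```

```bash
python3 - <<'E'
from h import *
c=capture("scene")
im=cv2.imread("pics/g.png")[:,:400]; g=cv2.resize(im,(120,120),interpolation=cv2.INTER_AREA).astype(int).mean(2)[:22,20:70]
R=" .:-=+*#%@"[::-1]
for i,r in enumerate(g): print(120+i,"".join(R[min(9,int(v/22))] for v in r))
ps=np.radians(-169.2); X=np.array([np.cos(ps),np.sin(ps),0]);Y=np.array([np.sin(ps),-np.cos(ps),0]); T=np.array([.5547,.146,.2984])
for dz in(0,.01,.02):
  for sg in(-1,1): print(dz,sg,[pj(c,T+[0,0,dz]+sg*y*Y+x*X)[0].round(1).tolist() for y in(.031,.052) for x in(-.0095,.0095)])
E
```

```text
120 ......::--===++++++*++++=-:.......................
121 ........::---=++++++++++=-:.......................
122 ..........:::-=++++++++++-:.......................
123 ............:-=++++++++++-:........::::...........
124 ............:-=++++++++++-:.......::::::::........
125 ............:-=++++++++++-:......::::::::::.......
126 ............:-=++++++++++-:.....::::::::::::::....
127 ............:-=+++++++++=-:.....:::::::::::::::::.
128 ............:-=+++++++++=-:......:::::::::::::::::
129 .............-=+++++++++=-:.......:::::::.::::::..
130 .............:==++++++++=-:................::::...
131 .............:-==+++++++=-:.................:::...
132 ..............:--===+++=-::..................:::..
133 ...............::---===-::....................:...
134 .................:::---::.........................
135 ....................:::::.........................
136 ..................................................
137 ..................................................
138 ...........................:......................
139 ...........................::.....................
140 ............................::....................
141 .............................:....................
0 -1 [[344.6, 144.9], [337.4, 142.1], [339.8, 150.1], [332.6, 147.3]]
0 1 [[358.1, 130.1], [351.1, 127.4], [362.5, 125.2], [355.6, 122.6]]
0.01 -1 [[344.7, 141.5], [337.5, 138.7], [339.9, 146.7], [332.6, 143.8]]
0.01 1 [[358.3, 126.7], [351.2, 124.0], [362.7, 121.8], [355.7, 119.2]]
0.02 -1 [[344.7, 138.0], [337.5, 135.2], [339.9, 143.3], [332.6, 140.4]]
0.02 1 [[358.4, 123.2], [351.4, 120.5], [362.9, 118.3], [355.9, 115.7]]
```

The scene image puts the fingertips some 20–30 mm above the reported TCP. That fits a grip on the handle's tapered top (28.9 mm wide) slipping off while it was still locked. I'll reopen and grasp about 23 mm lower, watching the force.

```bash

python3 -m inch '0 0 0 0 .7;0 0 0 0 .7;0 0 0 0 .7;0 0 .15 0 .7;0 0 .2 0 .7;0 0 .12 0 .7;0 0 .07 0 .7;0 0 0 0 .7' 40
python3 - <<'E'
from h import *
c=capture("scene"); g=c["color"].astype(int).mean(2)[140:214:1,308:392]
print(get_state()["tcp_pos"],get_state()["contact_force"])
R=" .:-=+*#%@"[::-1]
for i,r in enumerate(g): print(140+i,"".join(R[min(9,int(v/22))] for v in r))
cv2.imwrite("pics/g3.png",cv2.resize(c["color"][110:230,280:400],(600,600),interpolation=2))
E
```

```text
time_s: 8.9
tcp_pos: [0.5538, 0.1435, 0.105]
eef_rot: [-180.0, -0.1, -165.0]
contact_force: [-0.3, 0.2, -0.2]
gripper_width: 0.0612
gripper_force: 0.0
[0.55428106 0.14373506 0.10571528] [0.39861405 0.23783673 0.15218362]
140 ...............-=++++++++++**####################***+++**#########*+=-..............
141 ..............:-=+++++++++++**#################***+++++*#####*###**+-:..............
142 ..............:-=++++++++++++***#########*******++++++**###*******+=-:..............
143 ...............-==+++++++++++++****##*******+++++++++***##**+++**++=:...............
144 ...............:-===++++++++++++++****+++++++++++++***####*+++*++++=:.........      
145 ................::--=+++++++++++++++++++++++++++++***#####******+++=:.....          
146 ...................:-=++++++++++++++++++++++++++++**######******++=-:...            
147 ....................:=++++++++++++++++++++++++++++**##########**++=-:.              
148 ....................:-+++++++++++++++++++++++++++++*###########*++=-.               
149 ....................:-+++++++++++++++++++++++++++++*###########*+=-:      
[... 5006 characters left out ...]
++++++++++++++++++++++++*****+++++++++++++++++++++++++++++++++++++=-:........
207 +++++++++++++++++++++++++++++++*****+++++**++++++++++++++++++++++++++++++=-:::.:::..
208 ++++++++++++++++++++++++++++++++***++++++**+++++++++++++++++++++++++++++++=-------:.
209 ++++++++++++++++++++++++++++++++++*++++++**++++++++++++++++++++++++++++++++=======-:
210 ++++++++++++++++++++++++++++++++++++++++++++++++++++++++++++++++++++++++++++++++++==
211 ++++++++++++++++++++++++++++++++++++++++++++++++++++++++++++++++++++++++++++++++++++
212 ++++++++++++++++++++++++++++++++++++++++++++++++++++++++++++++++++++++++++++++++++++
213 ++++++++++++++++++++++++++++++++++++++++++++++++++++++++++++++++++++++++++++++++++++
```

View pics/g3.png

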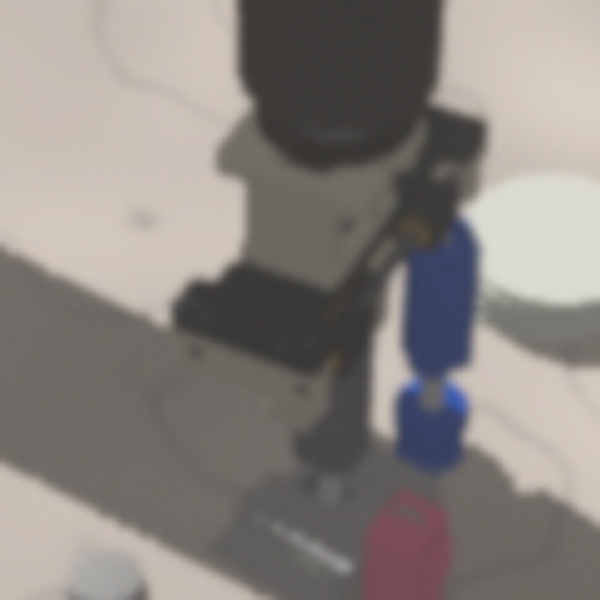

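The view shows the open finger's tip about halfway down the handle, at crop (305,430), so the tips really are higher than reported. I'll go 10 mm lower and close with 3 N first: about 34 mm wide would mean the pads are on the button.

```bash

python3 -m inch '0 0 .065 0 .6;0 0 0 0 .5;0 0 0 0 .4;0 0 0 0 .3;0 0 0 0 .2;0 0 0 0 .1;0 0 0 0 .1;0 0 0 0 .1' 3
python3 -m inch '0 0 0 0 .1;0 0 0 0 .1;0 0 0 0 .1;0 0 0 0 .1;0 0 0 0 .1;0 0 0 0 .1;0 0 0 0 .1;0 0 0 0 .1' 50
```

```text
time_s: 9.95
tcp_pos: [0.5542, 0.1438, 0.0959]
eef_rot: [180.0, 0.0, -165.0]
contact_force: [-0.6, 1.0, 1.6]
gripper_width: 0.0345
gripper_force: 3.0
time_s: 10.95
tcp_pos: [0.554, 0.1436, 0.0957]
eef_rot: [-180.0, -0.0, -165.0]
contact_force: [-0.6, -0.1, 2.8]
gripper_width: 0.0296
gripper_force: 49.9
```

At 3 N the width was 34.5 mm, so the pads are on the button. Fully squeezed it is 29.6 mm. Now I pull.

```bash

python3 -m inch '0 0 -.02 0 .1;0 0 -.02 0 .1;0 0 -.02 0 .1;0 0 -.02 0 .1;0 0 -.02 0 .1;0 0 -.02 0 .1;0 0 0 0 .1;0 0 0 0 .1' 50
```

```text
time_s: 11.95
tcp_pos: [0.5546, 0.1438, 0.1141]
eef_rot: [180.0, 0.1, -165.0]
contact_force: [-0.1, -0.5, -2.4]
gripper_width: 0.0294
gripper_force: 49.9
```

```bash

python3 -m inch '0 0 -.025 0 .1;0 0 -.025 0 .1;0 0 -.025 0 .1;0 0 -.025 0 .1;0 0 -.025 0 .1;0 0 -.025 0 .1;0 0 -.025 0 .1;0 0 0 0 .1' 50
python3 -m inch '0 0 -.025 0 .1;0 0 -.025 0 .1;0 0 -.02 0 .1;0 0 -.02 0 .1;0 0 0 0 .1;0 0 0 0 .1;0 0 0 0 .1;0 0 0 0 .1' 50
```

```text
time_s: 12.95
tcp_pos: [0.5541, 0.1435, 0.1406]
eef_rot: [-180.0, 0.0, -165.0]
contact_force: [-1.0, 0.3, -2.1]
gripper_width: 0.0298
gripper_force: 49.9
time_s: 13.95
tcp_pos: [0.5541, 0.1437, 0.1535]
eef_rot: [180.0, 0.0, -165.0]
contact_force: [0.1, -0.4, -1.7]
gripper_width: 0.03
gripper_force: 49.9
```

```bash

python3 -m inch '0 0 -.015 0 .1;0 0 -.015 0 .1;0 0 -.01 0 .1;0 0 0 0 .1;0 0 0 0 .1;0 0 0 0 .1;0 0 0 0 .1;0 0 0 0 .1' 50
python3 - <<'E'
from h import *
c=capture("scene"); g=c["color"].astype(int).mean(2)[140:222:1,316:366]; print(get_state()["contact_force"])
for i,r in enumerate(g[30:,:]): print(170+i,"".join("%3d"%(v//2) for v in r[10:44:1]))
cv2.imwrite("pics/last.png",cv2.resize(c["color"][130:230,290:390],(600,600),interpolation=2))
E
```

```text
time_s: 14.95
tcp_pos: [0.5536, 0.1436, 0.1588]
eef_rot: [180.0, -0.1, -165.0]
contact_force: [1.2, 0.6, -15.1]
gripper_width: 0.0298
gripper_force: 49.9
[  2.23949368   1.01272103 -16.82808628]
170  79 75 69 63 59 56 54 52 52 51 51 51 48 45 42 45 48 50 50 48 45 41 37 37 36 36 37 45 66 87 96 97 96 88
171  91 88 84 78 73 68 63 59 56 54 52 51 49 46 43 44 48 50 50 49 46 41 38 37 36 36 37 46 67 88 96 97 96 87
172  95 95 93 91 88 84 78 74 68 62 57 53 51 48 47 47 49 50 50 49 45 41 37 37 36 36 37 46 68 89 96 97 96 87
173  96 96 96 96 95 93 91 88 84 77 68 60 53 50 49 50 50 51 50 48 44 40 37 37 36 36 37 48 69 89 96 98 96 86
174  96 96 96 96 96 96 96 95 93 89 82 71 58 50 49 50 50 50 49 46 42 38 36 36 36 36 37 47 69 88 96 97 95 86
175  96 96 96 96 96 96 96 96 96 95 91 81 62 48 46 47 48 49 47 43 39 37 36 37 36 36 37 47 68 88 96 97 95 85
176  96 96 96 96 96 96 96 96 95 95 93 83 63 45 41 41 44 45 44 40 38 36 37 36 36 36 37 48 69 89 96 97 95 85
177  96 95 95 95 94 94 94 94 94 93 91 82 62 43 37 38 39 40 39 38 37 36 36 36 37 36 38 49 70 89 96 97 95 85
178  94 94 93 93 93 93 93 93 93 93 92 82 62 43 37
[... 3958 characters left out ...]
5 46 46 46 46 46 46 46 46 45 46 46 46 46 47 47 48 48 48 48
216  47 46 46 47 46 46 46 46 45 45 46 45 45 45 45 45 45 45 46 46 46 46 46 46 46 46 46 46 47 48 48 48 48 48
217  46 46 47 46 47 46 46 46 46 45 45 45 46 46 46 45 46 45 46 46 46 46 46 46 46 46 46 46 47 48 48 48 48 48
218  46 46 46 46 47 47 47 46 46 46 45 46 46 46 46 46 45 45 45 45 45 46 46 46 46 46 46 45 46 47 47 47 48 48
219  46 46 46 47 47 46 46 47 46 46 46 47 47 48 47 46 46 46 46 46 46 46 46 46 46 46 46 45 46 46 46 47 47 48
220  46 46 46 46 47 46 46 47 47 46 46 47 49 50 49 48 47 46 46 45 46 46 45 46 46 46 46 45 46 46 46 46 47 47
221  47 46 47 46 47 46 47 47 47 47 47 47 49 52 53 51 49 48 46 46 46 45 45 46 46 46 46 45 46 46 46 46 46 46
```

The force rose to 15 N after 63 mm, which is 60 mm of travel plus 3 mm of play, and the bare shaft is now visible at rows 189–210. The handle is at the second stop. I back off 2–3 mm and slide out to the front, along (-0.999, -0.047).

```bash

python3 -m inch '0 0 .018 0 .1;0 0 0 0 .1;.05 .011 0 0 .1;.05 .011 0 0 .1;.05 .011 0 0 .1;.05 .011 0 0 .1;0 0 0 0 .1;0 0 0 0 .1' 50
```

```text
time_s: 16.0
tcp_pos: [0.5235, 0.1424, 0.1569]
eef_rot: [180.0, 0.0, -165.0]
contact_force: [-0.2, 0.2, -2.3]
gripper_width: 0.0295
gripper_force: 49.9
```

```bash

python3 -m inch '.08 .018 0 0 .1;.1 .022 0 0 .1;.12 .026 0 0 .1;.12 .026 0 0 .1;.08 .018 0 0 .1;0 0 -.02 0 .1;0 0 -.1 0 .1;0 0 0 0 .1' 50
```

```text
time_s: 17.0
tcp_pos: [0.4481, 0.1396, 0.1764]
eef_rot: [180.0, 0.2, -165.0]
contact_force: [-0.6, 1.2, -2.2]
gripper_width: 0.03
gripper_force: 49.9
```

```bash

python3 -m inch '0 0 -.1 0 .1;0 0 -.2 0 .1;0 0 -.2 0 .1;0 0 -.18 0 .1;0 0 -.08 0 .1;-.015 -.085 0 0 .1;-.03 -.17 0 0 .1;-.03 -.17 0 0 .1' 50
python3 -m inch '-.035 -.2 0 0 .1;-.035 -.2 0 0 .1;-.035 -.2 0 0 .1;-.035 -.2 0 0 .1;-.035 -.2 0 0 .1;-.035 -.2 0 0 .1;-.035 -.2 0 0 .1;-.03 -.17 0 0 .1' 50
python3 -m inch '-.03 -.17 0 0 .1;-.02 -.12 0 0 .1;-.02 -.1 0 0 .1;0 0 0 0 .1;0 0 0 0 .1;0 0 0 0 .1;0 0 0 0 .1;0 0 0 0 .1' 50
python3 - <<'E'
from h import *
C=cams();s=C["scene"];T=get_state()["tcp_pos"]
b=T-[0,0,.149]
print(T,"pred head bottom px",pj(s,b),"top of head",pj(s,b+[0,0,.04]), "rim",pj(s,[.601,-.19,.095]))
cv2.imwrite("pics/last.png",np.hstack([cv2.resize(s["color"][190:340,190:340],(500,500),interpolation=2),cv2.resize(C["top"]["color"][215:305,350:440],(300,500),interpolation=2)]))
E
```

```text
time_s: 18.0
tcp_pos: [0.4738, 0.0789, 0.2875]
eef_rot: [-180.0, -0.1, -165.0]
contact_force: [0.5, -0.4, -2.6]
gripper_width: 0.0298
gripper_force: 49.9
time_s: 19.0
tcp_pos: [0.5743, -0.1385, 0.2869]
eef_rot: [180.0, -0.2, -165.1]
contact_force: [0.1, 0.3, -2.3]
gripper_width: 0.0298
gripper_force: 49.9
time_s: 20.0
tcp_pos: [0.6, -0.1902, 0.2889]
eef_rot: [-180.0, 0.0, -165.0]
contact_force: [0.1, 0.4, -1.8]
gripper_width: 0.0296
gripper_force: 49.9
[ 0.59994999 -0.1903108   0.28881874] pred head bottom px [[261.31001968 273.88487001]] top of head [[259.23308116 263.27797654]] rim [[263.91164205 285.25344289]]
```

View pics/last.png

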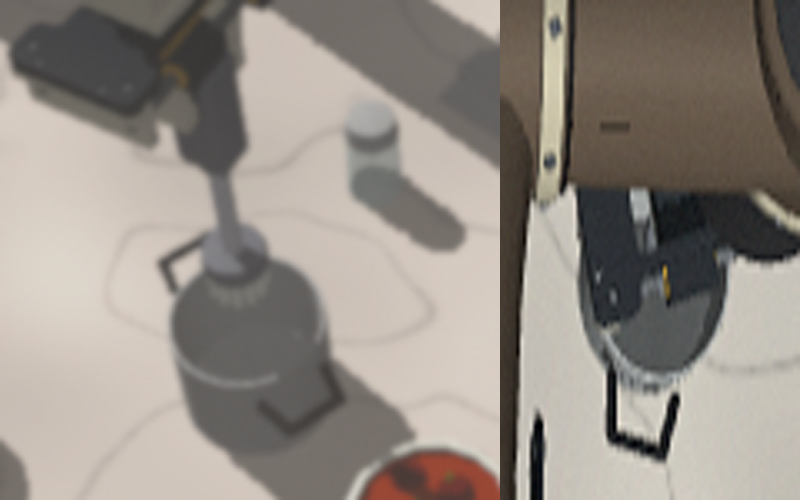

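The head hangs upright over the pot, with its bottom at about crop (238,300), matching the prediction. The shaft is fully out and everything else is in place. I lower it 112 mm to leave the bristles about 25 mm above the pot floor.

```bash

python3 -m inch '0 0 .06 0 .1;0 0 .12 0 .1;0 0 .14 0 .1;0 0 .14 0 .1;0 0 .13 0 .1;0 0 .1 0 .1;0 0 .05 0 .1;0 0 0 0 .1' 50
python3 -m inch '0 0 0 0 .1;0 0 0 0 .1;0 0 0 0 .1;0 0 0 0 .1;0 0 0 0 .1;0 0 0 0 .1;0 0 0 0 .1;0 0 0 0 .1' 50
python3 - <<'E'
from h import *
C=cams();s=C["scene"];T=get_state()["tcp_pos"];b=T-[0,0,.149]
print(T,pj(s,b),pj(s,b+[0,0,.04]),pj(s,b+[0,0,.135]))
g=s["color"].astype(int).mean(2)[225:300,235:295]
for i,r in enumerate(g[::2]): print(225+2*i,"".join("%3d"%(v//2) for v in r[::2]))
t=C["top"]["color"].astype(int).mean(2)
E
```

```text
time_s: 21.1
tcp_pos: [0.5998, -0.1905, 0.1773]
eef_rot: [180.0, -0.0, -165.0]
contact_force: [0.1, 0.7, -1.5]
gripper_width: 0.0302
gripper_force: 49.9
time_s: 22.1
tcp_pos: [0.5999, -0.1905, 0.1777]
eef_rot: [180.0, -0.0, -165.0]
contact_force: [-0.9, 1.1, -2.6]
gripper_width: 0.0295
gripper_force: 49.9
[ 0.59996482 -0.19047954  0.17770386] [[266.45882568 300.47126152]] [[264.67653309 291.37699139]] [[260.03142744 267.67502126]]
225  53 53 53 53 53 53 54 53 52 54 54 53 48 35 30 30 34 34 30 28 28 31 58 90 98 98 98 98 97 94
227  53 53 53 53 52 50 49 48 53 55 53 49 37 31 34 32 35 37 35 29 29 48 86 97 98 97 96 95 93 86
229  53 54 53 53 52 51 50 50 54 54 51 40 31 41 48 40 34 37 39 31 41 77 96 97 96 94 91 91 90 78
231  54 54 53 53 52 51 51 52 54 52 44 32 39 51 48 38 39 64 66 51 70 94 96 95 92 92 94 96 96 81
233  54 54 53 54 53 51 51 53 52 45 33 31 41 47 39 35 50 87 94 89 93 96 93 90 92 96 98 98 98 89
235  53 54 54 54 53 52 53 53 47 35 31 31 30 35 35 39 56 89 96 96 95 92 89 93 96 98 98 98 98 93
237  43 49 52 53 54 53 53 48 37 31 34 30 30 34 37 46 58 89 95 94 91 88 92 96 97 98 98 98 98 94

[... 2244 characters left out ...]
51 49 49 48 48 48 48 60 77 95100100
287 103104101 68 47 47 47 47 47 48 48 51 60 60 56 55 59 63 60 51 49 49 48 48 48 60 72 94100100
289 101101100 71 47 46 47 47 48 48 49 59 66 65 56 55 56 63 63 55 50 51 52 48 48 61 64 92100100
291 103102 98 77 48 46 47 47 48 48 52 65 67 64 57 55 52 56 62 57 49 50 51 49 52 63 54 86 97 97
293 104104102 87 56 46 47 47 48 49 55 66 67 65 59 54 48 45 55 54 48 50 50 51 60 58 50 80 97 97
295 104104103 91 69 48 46 47 48 50 53 63 67 66 64 55 43 41 43 44 46 50 50 51 54 49 48 78100101
297 104103103 94 74 58 47 48 49 50 50 54 63 65 65 62 51 42 40 43 49 50 50 49 47 46 45 66 91101
299 103104103 98 70 69 59 51 50 50 50 47 49 55 58 57 51 42 40 48 53 50 49 47 46 43 37 47 64 88
```

The head's top disc is inside the pot at (265,292), against a predicted (264.7,291.4). The vertical force is still about 2 N, just the brush's weight, so it is hanging free. I'm handing the job in.

```bash
python3 -c "
from plant import *
print(close_job())"
```

```text
the job is handed in; nothing more can be done
None
```

I handed the job in at about 22 s; no verdict came back. The arm holds the brush upright and drawn to the second stop, its head hanging free in the pot about 25 mm above the floor; the first grasp slipped off before anything moved.

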